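# Pack out and clamp a two-part casting mould

### The arm

A 7-joint arm with a two-finger parallel gripper is mounted at the origin on a cart in front of the work surface, level with it; the furniture and walls round the work are solid. World frame = base frame: x ahead of the robot, y to its left, z up, the work surface at z = 0. Lengths are in m, angles in rad, forces in N, time in s.
With the tool pointing down it reaches from about 0.425 to 0.95 m from the base axis. Payload 4.7 kg.
Tool frame: the origin (TCP) lies between the finger pads; the fingertips stand 25 mm ahead of it and the grasp point (between the pads) lies 6 mm ahead of it; x points along the fingers, z is the direction in which the jaws open and shut, and the axes are right-handed (so a half turn about x gives the same grasp; the last joint's range is limited). The gripper opens to 85 mm and grips with 20 to 120 N. Pads are 22 mm wide; open, the fingers measure 114 mm over their backs; the gripper's body (76 mm by 85 mm) begins 54 mm behind the grasp point. The pads swing forward as they close: fully open they stand 13 mm farther back than shut.
Start: joints at [1.319, 0.469, -0.049, 1.532, 0.024, 1.141, -0.082], TCP at [0.149, -0.658, 0.256] pointing down, gripper open.
Joint ranges: [-2.59, 2.59], [-0.33, 1.99], [-1.39, 1.29], [0.1, 2.45], [-1.04, 4.18], [0.21, 1.99], [-2.66, 2.66]. Speed limits (rad/s): [2.57, 2.57, 3.14, 3.14, 3.14, 3.14, 3.14].

### API

Orientations are given as a 3x3 rotation matrix whose columns are the frame's x, y, z axes.
In Python, from rig import * gives the robot as it stands. Calls block until the motion is done:
- movep(position, orientation): joint-space move of the TCP to a pose.
- move_l(position, attitude=None, feed=0.15, until_force=None): straight line of the TCP; attitude=None keeps the orientation; feed is the mean speed in m/s. With until_force (N) it stops when the force on the tool has changed by that much, and returns True; else False.
- move_joints(angles): joint-space move.
- command_gripper(opening, newtons=None): finger opening in m; newtons is the grip in N (None keeps the last); returns when the fingers have stopped.
- sleep(seconds).
- inverse_kinematics(position, orientation): joint angles nearest the present ones, or None.
- sense(): the state.
- camera(name): name is "scene" or "top" or "wrist"; returns (picture, depth): 480x640x3 uint8, red, green, blue; 480x640 float32, m along the optical axis (not along the pixel's ray), 0 where there is no reading.
- camera_params(name): a dict with "K" (3x3 intrinsics, pixels), "position" and "rotation" of the camera in the world; the wrist camera has in their place "tool_from_camera" (4x4, takes a point from camera to tool coordinates, whose origin is the TCP and whose axes are the tool frame's). Camera axes: x right, y down, z forward; pixel columns grow to the right and rows downward; lengths in m; the calibration is good to about 2 mm. A picture is of the moment at which its call begins: read the wrist's pose just before it. camera_params takes no time and is no camera call.
A pose or a line that the arm cannot do raises Unreachable and nothing moves.
- finish_job(): hands the job in, once; it reports no verdict.
The state is a dict: "time_s": time; "joint_pos": joint angles; "qd": joint speeds; "joint_efforts": joint torques, N m; "position": TCP position; "tcp_rot": TCP orientation; "wrist_force": force on the tool from outside, world axes, zero at the start; "ft_torque": the same for the moment, N m; "finger_gap": finger opening in m.
Only numpy, scipy, OpenCV 4.12 (cv2) and the standard library are available. Lean on these libraries where they do the work, as an engineer would, in place of code of your own. Each camera call takes 0.05 s, during which the arm holds its last target.

### The job

The two-part plaster mould in the bench clamp needs clamping tight for casting. Of the three wooden boards standing on edge, choose the one whose thickness fills the space between the mould and the rubber-faced jaw, slide it in from the front all the way back to the rail, then swing the wire bail over so that its cross-bar drops behind the hook on the jaw and push the black-handled lever right over until it snaps down. Leave the other two boards and the things around the clamp where they stand.

Things in the scene. Friction and masses are not known exactly. Their poses are not given: they have to be found in the camera images.
- clamp: Grey bench mould clamp, fixed, yaw within 0.17 rad. Origin on the table under its middle; x to the back rail (away from the robot), y left to the fixed head, z up; 'clamp' coordinates below are mm in this frame. Head: x -50..50, y 80..125, z 0..80, foot 6 mm high to y 154. From the head to the right stand mould_a, mould_b, the space to pack, the jaw. The front (low x) is open.
- rail (a point): Point on the front face of the clamp's back rail behind the space to pack: clamp x 54, y -24, z 20. Rail: x 54..74, y -140..125, z 0..36. A board slid right home touches this face.
- jaw (a joint): Sliding jaw, m, 0..0.0155, grows away from the mould (to -y), 1 N friction. Block: x -45..45, y -42 to -96 less the joint value, top z 79. Its rubber face (x -43..43, z 8..72, front edge rounded) is at y -32 less the joint value, sprung: yields 8 mm, 5 N per mm. The space to pack is about 21 mm + joint value: 32..36 mm at the start, at most 36.5. The shut latch draws the jaw to about 0.002; the rubber must then be squeezed.
- slot_mouth (a point): Left front edge of the space to pack (right front edge of mould_b, good to 2 mm): clamp x -50, y -10, z 35, half-way up a board. Axes as clamp.
- mould_a: Left half of the white plaster mould, loose, against the head: 100 (x) x 45 (y) x 80 mm high, 0.6 kg. Origin at the centre of its underside.
- mould_b: Right half of the mould, loose, same size, against the left half; its right-hand face (22.5 mm from its origin) bounds the space to pack. Origin at the centre of its underside.
- board_thin_center (a point): Centre, half-way up, of a pale wooden board standing on edge on the table: 100 mm long (its x), 18 mm thick (its y), 70 mm high. The three boards stand in a row, in any order, front left of the clamp, at least 25 mm apart where they are gripped.
- board_medium_center (a point): Centre, half-way up, of a second such board: 100 mm long (its x), 28 mm thick (its y), 70 mm high, about 0.12 kg.
- board_thick_center (a point): Centre, half-way up, of a third such board: 100 mm long (its x), 38 mm thick (its y), 70 mm high.
- pivot (a point): Axis of the latch lever, on top of the head: clamp x 0, y 105, z 104. The axis runs along the clamp's x; lever and bail swing in the plane x = 0.
- lever (a joint): Latch lever, rad: 0 = shut, handle level and pointing left (+y); grows as it is lifted and swung over to the right; 1.571 = upright, stop at 2.2 (leaning over the mould). Starts near 2.2. Slight friction holds it. Shutting it on a packed mould takes about 5 N at the grip and passes dead centre at about 0.35.
- handle (a point): Middle of the lever's round black grip, 105 mm from the pivot axis. Grip: 20 mm thick, from 58 to 130 mm from the axis; a flat steel arm 14 mm wide joins it to the pivot.
- bail (a joint): Bail angle relative to the lever, rad, grows as the bail is lifted to the left. bail - lever is its elevation from the jaw side: 0 lying on the jaw, 1.571 upright, more leaning back to the left. Starts leaning back at about 1.8 to 1.9. It swings freely; pushed past upright it falls to the right by itself. The handle passes between its arms.
- crossbar (a point): Middle of the bail's cross-bar, at the start 0.29 to 0.315 m above the table. The bail is a U of 8 mm steel wire: cross-bar 52 mm along the clamp's x, two arms 186 mm long, hinged on the lever 24 mm from the pivot axis. Axes turn with the bail.
- keeper (a point): Tip of the steel hook plate on the jaw, 30 mm wide in x, clamp z 102, leaning 20 degrees to -y. The cross-bar must lie on its -y side; with the lever at 2.1 to 2.2 a bail that falls over lands 8 mm or more beyond it. Hooked and drawn tight, the cross-bar's centre is at clamp z 86 and within 4 mm in y of this tip. Axes as clamp.
- masking_tape: Roll of masking tape, 105 mm across, 20 mm high, lying right of the clamp.
- bisque_cup_a: Small pale unglazed cup, 68 mm across, 48 mm high, standing right of the clamp.
- bisque_cup_b: Small terracotta cup, 65 mm across, 50 mm high, standing behind left of the clamp, clear below the shut handle.
- wood_rib: Flat wooden rib, 52 x 112 x 9 mm, lying right of the clamp.
Mind the look-alikes: they are no part of the job. What is shaped like the part that bears board_medium_center but purple is not meant.

How it is judged:
On the way:
1. the 28 mm board is home between mould and jaw, against the rail, while the lever is still open (x of board_medium_center in the frame of clamp between -0.004 and 0.01 m and y of board_medium_center in the frame of clamp between -0.04 and -0.016 m and z of board_medium_center in the frame of clamp between 0.03 and 0.04 m and value of joint lever above 1.2 rad), for 0.2 s.
At the end, for the whole second after the job is handed in: The 28 mm board stands between mould and jaw within 8 mm of the back rail, the cross-bar is hooked behind the jaw's hook, the lever is shut (below 0.12 rad), the mould halves stand upright and are pressed together with more than 7 N (x of board_medium_center in the frame of clamp between -0.004 and 0.01 m and y of board_medium_center in the frame of clamp between -0.04 and -0.016 m and z of board_medium_center in the frame of clamp between 0.03 and 0.04 m and value of joint lever below 0.12 rad and z of crossbar in the frame of clamp below 0.096 m and y of crossbar in the frame of keeper below 0.006 m and contact force between mould_a and mould_b above 7 N and angle between each of mould_a, mould_b's own z axis and vertical below 0.06 rad); the robot touches nothing.
It fails at once if one of the other two boards is moved more than 20 mm (distance of any of board_thin_center, board_thick_center from where it was at the start of the episode above 0.02 m).
It fails at once if one of the things around the clamp is moved more than 20 mm (distance of any of masking_tape, bisque_cup_a, bisque_cup_b, wood_rib from where it was at the start of the episode above 0.02 m).
It also fails if it takes over 72 s, if anything falls off the work surface, if the arm or the gripper's body presses on something with over 40 N, if the wrist force passes 120 N, or if a joint passes its speed limit or range.

## Working session

There is one attempt and no reset: what is moved stays moved. The work goes in short steps, each a Python script; the robot and the scene stay as the last script left them, time stands still between calls to the robot, and variables do not carry over. Pictures are saved under pics/ and viewed, and the job is handed in when it is done.

```bash
ls; mkdir -p pics; python3 - <<'E'
from rig import *
import cv2,numpy as np
s=sense();print(s)
for n in ["scene","top"]:
    p,d=camera(n);cv2.imwrite(f"pics/{n}0.png",p[:,:,::-1]);np.save(f"{n}0.npy",d);print(n,camera_params(n))
print(camera_params("wrist"))
E
```

```text
pics
{'time_s': 0.0, 'joint_pos': array([ 1.31908209,  0.46945461, -0.04861645,  1.53371753,  0.02409105,
        1.14103343, -0.08229961]), 'qd': array([-0.00138972,  0.00035123,  0.00067674, -0.00143861, -0.00132002,
       -0.00024161,  0.00116905]), 'joint_efforts': array([-1.12317387e-04, -5.10310543e+01, -4.66540398e-02, -2.37715906e+01,
        1.07424636e-02,  7.40141782e-03,  6.88376876e-07]), 'position': array([ 0.14906038, -0.6577639 ,  0.25524259]), 'tcp_rot': array([[-5.05669386e-04,  9.75268815e-01,  2.21021453e-01],
       [ 1.96347941e-03,  2.21022023e-01, -9.75266840e-01],
       [-9.99997945e-01, -5.91915126e-05, -2.02668431e-03]]), 'wrist_force': array([ 0.02044123, -0.35488218, -0.50315114]), 'ft_torque': array([-0.00996301, -0.00309409, -0.01548762]), 'finger_gap': 0.08542565962276923}
scene {'K': array([[443.86923061,   0.        , 318.54857689],
       [  0.        , 443.86923061, 235.74123286],
       [  0.        ,   0.        ,   1.        ]]), 'position': array([-0.33669526,  0.52350408,  0.70883833]), 'rotation': array([[-0.52663301, -0.46009082,  0.714824
[... 344 characters left out ...]
y([[ 4.39751381e-02, -9.73430062e-01,  2.24722275e-01],
       [-9.99032600e-01, -4.27972744e-02,  1.01122284e-02],
       [-2.26046293e-04, -2.24949565e-01, -9.74370382e-01]])}
{'K': array([[332.34353251,   0.        , 318.59582813],
       [  0.        , 332.34353251, 242.99688393],
       [  0.        ,   0.        ,   1.        ]]), 'tool_from_camera': array([[ 3.04569412e-04, -3.05488809e-01,  9.52195618e-01,
        -1.16321297e-01],
       [-2.10014716e-03, -9.52193758e-01, -3.05487540e-01,
         7.92241810e-02],
       [ 9.99997748e-01, -1.90670877e-03, -9.31580549e-04,
        -6.97959769e-04],
       [ 0.00000000e+00,  0.00000000e+00,  0.00000000e+00,
         1.00000000e+00]])}
```

View pics/scene0.png

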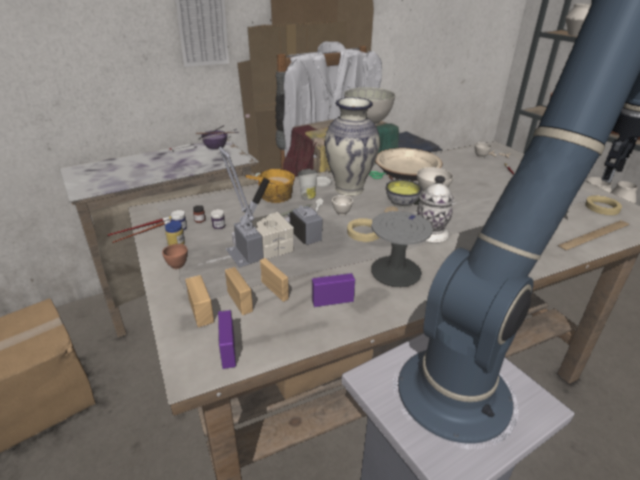

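View pics/top0.png

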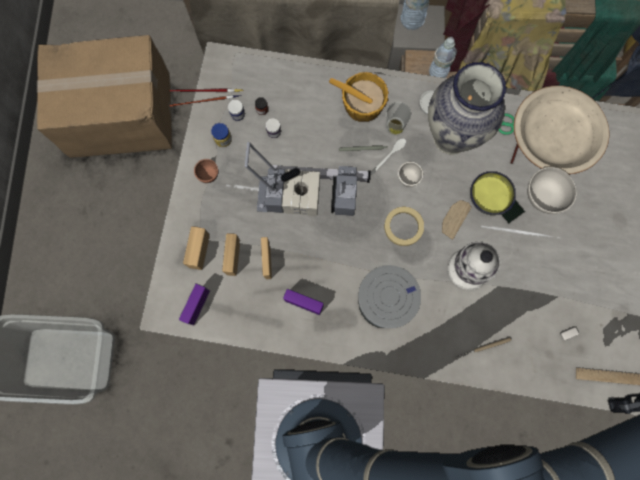

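```bash
cat > h.py <<'E'
import numpy as np,cv2
def cloud(d,P,R=None,t=None):
    K=P["K"];R=P["rotation"] if R is None else R;t=P["position"] if t is None else t
    v,u=np.mgrid[:480,:640]
    c=np.dstack([(u-K[0,2])/K[0,0]*d,(v-K[1,2])/K[1,1]*d,d])
    return c@R.T+t
def proj(p,P):
    c=P["rotation"].T@(np.array(p)-P["position"]);q=P["K"]@c;return q[:2]/q[2]
E
python3 - <<'E'
from rig import *
from h import *
import cv2
i=cv2.imread("pics/top0.png");d=np.load("top0.npy")
cv2.imwrite("pics/c1.png",cv2.resize(i[130:290,170:380],None,fx=3.8,fy=3.7,interpolation=cv2.INTER_CUBIC))
X=cloud(d,camera_params("top"))
# boards: top face points z in 0.06..0.08
for n,(u0,u1,v0,v1) in dict(a=(180,213,220,280),b=(215,248,225,285),c=(252,280,228,285)).items():
    P=X[v0:v1,u0:u1].reshape(-1,3);m=(P[:,2]>.064)&(P[:,2]<.08);Q=P[m]
    r=cv2.minAreaRect((Q[:,:2]*1000).astype(np.float32));print(n,len(Q),r,np.median(Q[:,2]))
# clamp
for n,(zl,zh) in dict(mould_head=(.072,.09),rail=(.03,.042)).items():
    P=X[150:225,240:380].reshape(-1,3);m=(P[:,2]>zl)&(P[:,2]<zh);print(n,m.sum(),cv2.minAreaRect((P[m][:,:2]*1000).astype(np.float32)))
E
```

```text
a 562 ((468.40447998046875, 339.2447509765625), (39.51349639892578, 100.22552490234375), 83.18305206298828) 0.07030466041346517
b 427 ((455.6384582519531, 248.12265014648438), (29.359460830688477, 99.9959716796875), 89.00588989257812) 0.07028972591630134
c 268 ((449.95916748046875, 156.89617919921875), (98.97831726074219, 18.423181533813477), 6.235431671142578) 0.07008384796576594
mould_head 2115 ((627.8284912109375, 49.388450622558594), (235.7939910888672, 102.74525451660156), 87.00740814208984)
rail 464 ((641.875244140625, 29.131484985351562), (131.65164184570312, 270.2285461425781), 0.4050181210041046)
```

View pics/c1.png

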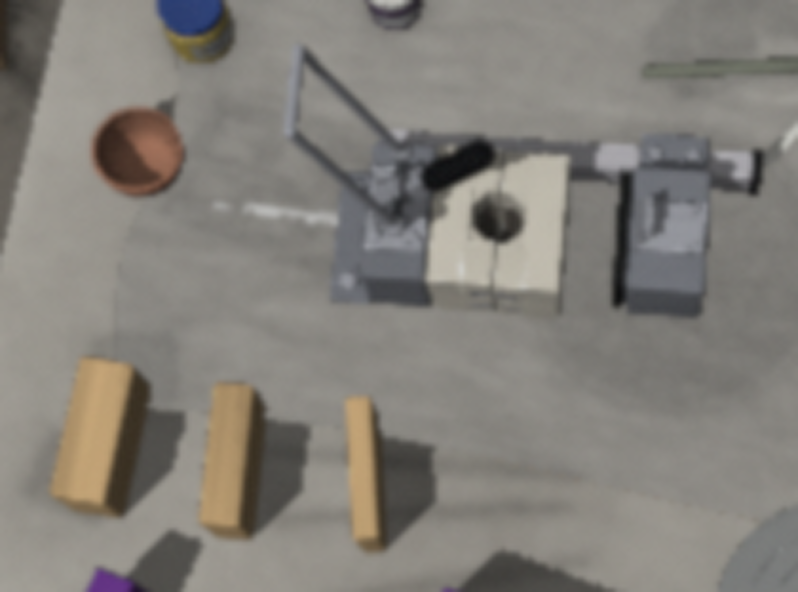

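```bash
python3 - <<'E'
from rig import *
from h import *
i=cv2.imread("pics/top0.png");d=np.load("top0.npy")
X=cloud(d,camera_params("top"))
hsv=cv2.cvtColor(i,cv2.COLOR_BGR2HSV)
uu,vv=np.meshgrid(np.arange(640),np.arange(480))
box=(uu>240)&(uu<385)&(vv>155)&(vv<225)
z=X[...,2]
def fr(m,n):
    Q=X[m];print(n,m.sum(),[np.round(q,1) for q in cv2.minAreaRect((Q[:,:2]*1000).astype(np.float32))] if m.sum()>5 else 0,np.median(Q[:,2]) )
m=box&(z>.076)&(z<.086)&(uu>282)&(uu<322); fr(m,'mould')
m2=box&(z>.074)&(z<.084)&(uu>328)&(uu<365); fr(m2,'jaw')
m3=box&(z>.060)&(z<.074)&(uu>325)&(uu<345); fr(m3,'rubber')
m4=box&(z>.03)&(z<.042)&(vv<185)&(uu>300); fr(m4,'rail')
# edges: per row of mould: max u & min; fit
for m,n in ((m,'mould'),(m2,'jaw')):
    L=[];R=[]
    for v in range(160,220):
        us=np.where(m[v])[0]
        if len(us)>8: L.append(X[v,us[0]]);R.append(X[v,us[-1]])
    for nm,E in(('L',L),('R',R)):
        E=np.array(E);f=cv2.fitLine(E[:,:2].astype(np.float32),cv2.DIST_HUBER,0,.01,.01).ravel();print(n,nm,len(E),f,E[:,0].min(),E[:,0].max(), 'yaw',np.degrees(np.arctan(f[1]/f[0])))
im=np.zeros_like(i)
im[m]=(0,255,0);im[m2]=(255,0,0);im[m3]=(0,0,255);im[m4]=(255,255,0)
c=np.hstack([i[150:230,240:380],im[150:230,240:380]]);cv2.imwrite("pics/c2.png",cv2.resize(c,None,fx=2.8,fy=2.8*2,interpolation=cv2.INTER_NEAREST))
E
```

```text
mould 874 [array([628.6,  77.6]), array([ 94.8, 102.3]), np.float64(88.5)] 0.08039699416105561
jaw 554 [array([626.1, -36.7]), array([63.5, 90.1]), np.float64(87.4)] 0.07866011936393524
rubber 140 [array([625.9, -20.1]), array([87.8, 33.8]), np.float64(2.2)] 0.07094087539846772
rail 302 [array([681.9, -13.1]), array([ 50.1, 184.8]), np.float64(2.2)] 0.03618610302921321
mould L 37 [0.99881375 0.0486944  0.62832946 0.11885308] 0.5792093678482194 0.6736909080785841 yaw 2.7910874
mould R 37 [ 0.9996691  -0.02572322  0.6174017   0.03169589] 0.5812039160885648 0.677316891236238 yaw -1.4739943
jaw L 34 [ 0.99997795 -0.00663901  0.6232782  -0.01297028] 0.5820841160408492 0.6696795648071208 yaw -0.3803902
jaw R 34 [ 0.9998001  -0.01999569  0.6322684  -0.06614865] 0.5835892268742684 0.6707550313230519 yaw -1.1457453
```

View pics/c2.png

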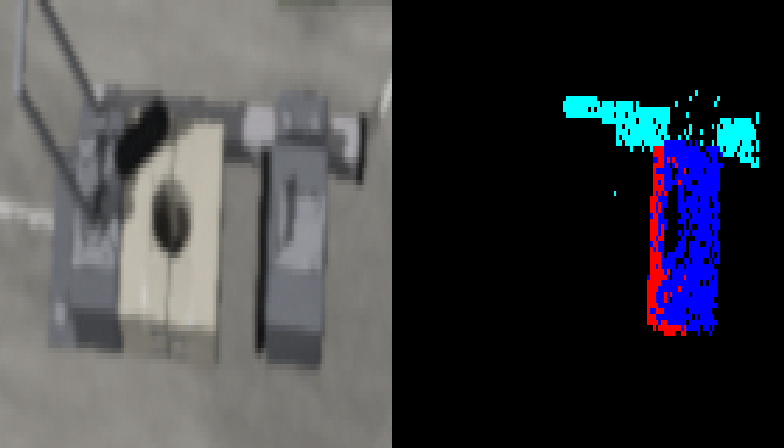

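```bash
cat >> h.py <<'E'
def Rd(yaw):
    # tool down, tool y = -x(rotated by yaw), tool z=+y
    c,s=np.cos(yaw),np.sin(yaw)
    return np.array([[0,-c,-s],[0,-s,c],[-1,0,0.]])
def wristcloud(d,P,s):
    T=P["tool_from_camera"];R=s["tcp_rot"]@T[:3,:3];t=s["tcp_rot"]@T[:3,3]+s["position"]
    return cloud(d,P,R,t),R,t
E
python3 - <<'E'
from rig import *
from h import *
p=[0.57,0.0,0.36]
for yw in (0,np.pi): print(inverse_kinematics(p,Rd(yw)),inverse_kinematics([.42,.25,.05],Rd(yw)))
movep(p,Rd(0))
s=sense();P=camera_params("wrist");i,d=camera("wrist");print(s["time_s"],s["position"])
cv2.imwrite("pics/w1.png",i[:,:,::-1])
X,R,t=wristcloud(d,P,s);np.savez("w1.npz",X=X,R=R,t=t)
E
```

```text
[ 0.73270413  0.4108084  -1.09564775  1.60368692  0.37194905  1.35641706
  1.16126434] [ 0.23821432  0.82995572 -1.18424038  2.09546782  0.99387881  0.95347771
  0.05393275]
[ 0.5153757   0.30658599 -0.75273692  1.61382245  0.21540012  1.30666874
 -1.84143623] [-0.73768239  0.46888077  0.14228023  2.14738902 -0.12646504  0.5329065
 -2.07230109]
2.875 [ 0.57015839 -0.00123207  0.35965286]
```

View pics/w1.png

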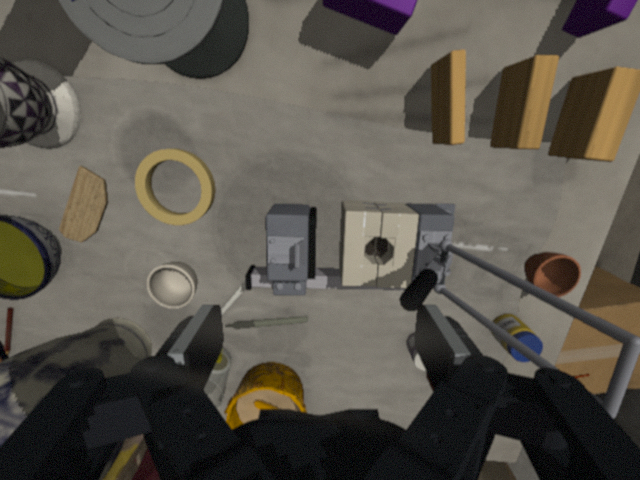

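```bash
python3 - <<'E'
from h import *
i=cv2.imread("pics/w1.png")
cv2.imwrite("pics/c3.png",cv2.resize(i[190:310,240:460],None,fx=3.6,fy=4.5,interpolation=cv2.INTER_CUBIC)[:600])
Z=np.load("w1.npz");X=Z["X"]
z=X[...,2];uu,vv=np.meshgrid(np.arange(640),np.arange(480))
def rect(m,n):
    Q=(X[m][:,:2]*1000).astype(np.float32);r=cv2.minAreaRect(Q);print(n,m.sum(),np.round(r[0],1),np.round(r[1],1),round(r[2],2),np.median(z[m]))
def k(m):return cv2.erode(m.astype(np.uint8),np.ones((2,2)))>0
b=(vv>195)&(vv<300)
rect((abs(z-.08)<.004)&b&(uu>335)&(uu<418),'mould')
rect((abs(z-.079)<.004)&b&(uu>260)&(uu<312),'jaw')
m=(z<.074)&(z>.06)&b&(uu>305)&(uu<325);rect(m,'rub')
# edges, robust
def edge(m,side,vr):
    E=[]
    for v in range(*vr):
        us=np.where(m[v])[0]
        if len(us)>5:E.append(X[v,us[side]])
    E=np.array(E);f=np.polyfit(E[:,0],E[:,1],1);r=E[:,1]-np.polyval(f,E[:,0]);g=abs(r)<.002;f=np.polyfit(E[g,0],E[g,1],1);print('edge',side,len(E),g.sum(),'slope deg',np.degrees(np.arctan(f[0])),'y at .58,.63',np.polyval(f,[.58,.63]), 'xrange',E[:,0].min(),E[:,0].max())
mm=(abs(z-.08)<.004)&(uu>335)&(uu<418)
edge(mm,0,(206,285))
jj=(abs(z-.079)<.004)&(uu>260)&(uu<312)
edge(jj,-1,(206,280));edge(jj,0,(206,280))
m=(z>.055)&(uu>290)&(uu<330);edge(m,-1,(209,278))
# rail front edge: z .036
rr=(abs(z-.036)<.004)
E=[]
for u in list(range(316,338))+list(range(345,398)):
    vs=np.where(rr[270:300,u])[0]
    if len(vs)>2:E.append(X[270+vs[0],u])
E=np.array(E);print('rail front',len(E),np.polyfit(E[:,1],E[:,0],1),np.round(E[:12,:2],4).tolist())
# mould front edge
E=np.array([X[np.where(mm[:,u])[0][0],u] for u in range(347,412)]);print('mould front',np.polyfit(E[:,1],E[:,0],1),E[:,0].min(),np.median(E[:,0]))
E=np.array([X[np.where(jj[:,u])[0][0],u] for u in range(272,304)]);print('jaw front',np.polyfit(E[:,1],E[:,0],1),np.median(E[:,0]))
E

```

```text
mould 4750 [629.9  78.1] [ 96.7 100.5] 87.96 0.07835021785490809
jaw 2286 [627.5 -41.7] [52.5 88.3] 89.1 0.07684811012897255
rub 548 [627.9 -10. ] [87.2 12.6] 0.16 0.07044585495754482
edge 0 74 74 slope deg -1.6243891246069608 y at .58,.63 [0.03204534 0.03062742] xrange 0.5791773932974504 0.6761025563713019
edge -1 65 64 slope deg -1.5257508674260494 y at .58,.63 [-0.01539304 -0.01672482] xrange 0.5844933890814974 0.6703852708332534
edge 0 65 64 slope deg -1.8163214000004073 y at .58,.63 [-0.06480274 -0.06638831] xrange 0.5844132212593837 0.6694434190321871
edge -1 67 65 slope deg -1.924952372736608 y at .58,.63 [-0.00371548 -0.00539595] xrange 0.4930659194034804 0.6696637403030102
rail front 68 [0.19410862 0.68456341] [[0.6825, -0.0047], [0.6826, -0.0032], [0.6829, -0.0018], [0.683, -0.0004], [0.6828, 0.0011], [0.6845, 0.0025], [0.6828, 0.004], [0.6845, 0.0054], [0.6832, 0.0069], [0.6845, 0.0083], [0.6857, 0.0097], [0.6831, 0.0112]]
mould front [0.05292375 0.57672798] 0.578339047015457 0.580320502419034
jaw front [-0.00331825  0.58489294] 0.5845806699307503
```

```bash
python3 - <<'E'
from h import *
i=cv2.imread("pics/w1.png")
cv2.imwrite("pics/c3.png",cv2.resize(i[190:310,240:460],None,fx=3.6,fy=4.9,interpolation=cv2.INTER_CUBIC))
E
```

```text
(no output)
```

View pics/c3.png

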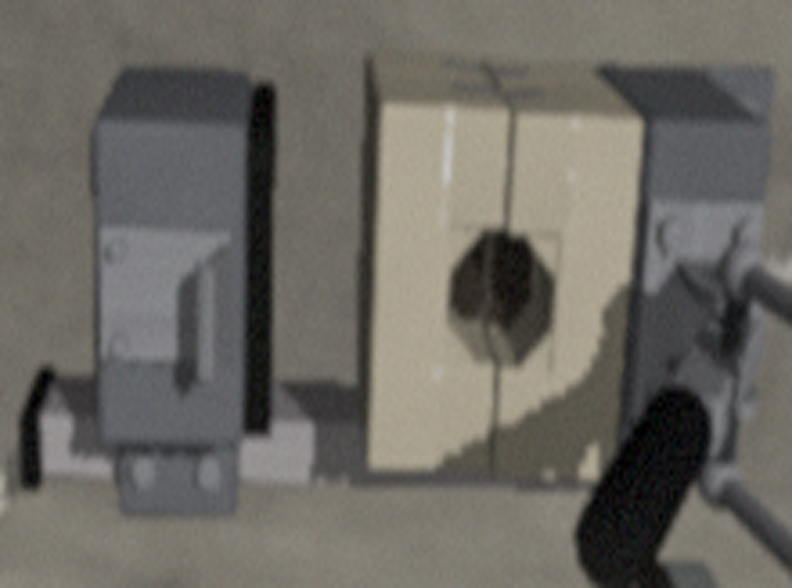

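```bash
python3 - <<'E'
from rig import *
from h import *
yb=np.radians(-1.0)
R=Rd(yb)
c=np.array([.4556,.2481]);g=c-.033*np.array([np.cos(yb),np.sin(yb)])
print(sense()["time_s"])
command_gripper(.055,40)
movep([*g,.14],R)
s=sense();i,d=camera("wrist");cv2.imwrite("pics/w2.png",i[:,:,::-1])
X,_,_=wristcloud(d,camera_params("wrist"),s);np.save("w2.npy",X)
m=abs(X[...,2]-.07)<.004
n,l,st,ce=cv2.connectedComponentsWithStats(m.astype(np.uint8))
for k in range(1,n):
    if st[k,4]>600:
        print(st[k],[np.round(q,1) for q in cv2.minAreaRect((X[l==k][:,:2]*1000).astype(np.float32))])
print(sense()["time_s"])
E
```

```text
2.925
[ 411    0  130  186 9965] [array([326.6, 330. ]), array([28.1, 95.2]), np.float64(69.7)]
[   0  123   58   65 2666] [array([354.3,  89.1]), array([30.4, 28.1]), np.float64(71.5)]
[ 142  236   58  120 3180] [array([442.4, 156.6]), array([82.1, 18.4]), np.float64(6.6)]
[ 296  242   46  138 5827] [array([456.6, 248.2]), array([27.8, 99.5]), np.float64(88.6)]
[ 428  257   77  101 5224] [array([454.3, 340.8]), array([38.2, 68.5]), np.float64(83.0)]
4.7417
```

View pics/w2.png

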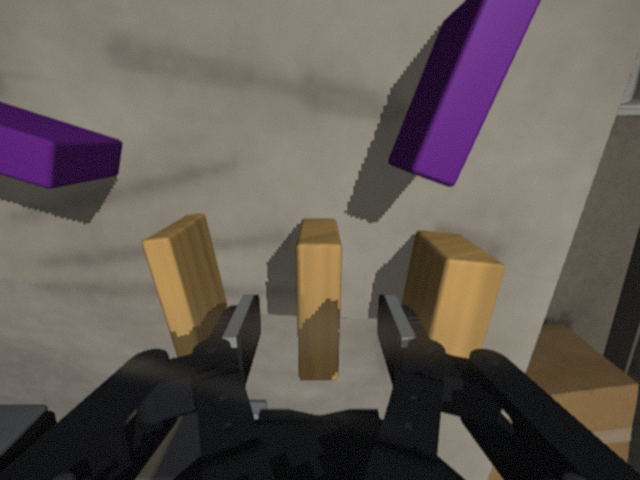

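```bash
cat >> h.py <<'E'
yc=np.radians(-1.65)
ex=np.array([np.cos(yc),np.sin(yc)]);ey=np.array([-ex[1],ex[0]])
O=np.array([.6283,.0406])
def cw(x,y): return O+x*ex+y*ey
def toc(p): q=np.array(p)[...,:2]-O; return np.stack([q@ex,q@ey],-1)
E
python3 - <<'E'
from rig import *
from h import *
yb=np.radians(-1.4);R=Rd(yb)
g=np.array([.4566,.2482])-.033*np.array([np.cos(yb),np.sin(yb)])
move_l([*g,.053],R,feed=.12)
command_gripper(.0,40)
print(sense()["finger_gap"])
move_l([*g,.153],R,feed=.15)
p=cw(-.110-.033,-.027)
movep([*p,.153],Rd(yc))
move_l([*p,.056],Rd(yc))
s=sense();i,d=camera("wrist");cv2.imwrite("pics/w3.png",i[:,:,::-1])
X,_,_=wristcloud(d,camera_params("wrist"),s);np.save("w3.npy",X)
print(s["time_s"],s["finger_gap"],s["position"],p,s["wrist_force"])
i,d=camera("scene");cv2.imwrite("pics/s3.png",cv2.resize(i[150:400,130:450,::-1],None,fx=2.4,fy=2.4))
E
```

```text
0.02775386579277744
8.5333 0.027703986201417938 [0.48497551 0.01872662 0.05630145] [0.48458186 0.01772873] [ 1.3761039   0.10928032 -0.87926493]
```

View pics/w3.png

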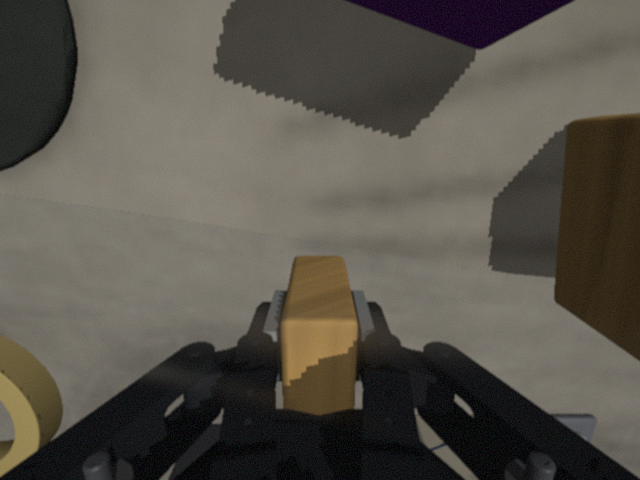

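View pics/s3.png

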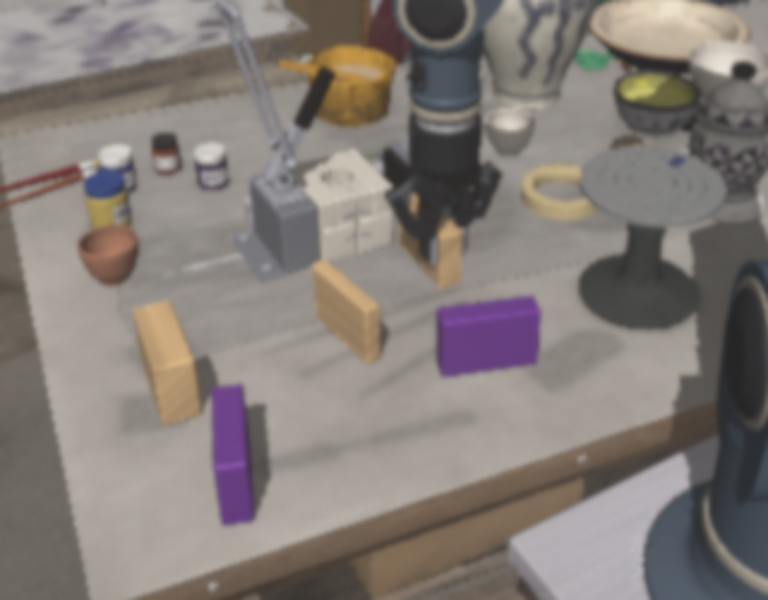

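```bash
python3 - <<'E'
from rig import *
from h import *
p=cw(-.066,-.0275)
print(move_l([*p,.056],Rd(yc),feed=.06,until_force=12))
s=sense();print(s["time_s"],toc(s["position"]),s["position"],s["wrist_force"])
i,d=camera("top");cv2.imwrite("pics/t4.png",cv2.resize(i[140:240,220:400,::-1],None,fx=4.4,fy=5))
E
```

```text
False
10.0667 [-0.06642376 -0.02751844] [0.56111142 0.01500557 0.05596507] [ 0.32153687  0.38205951 -1.71880664]
```

View pics/t4.png

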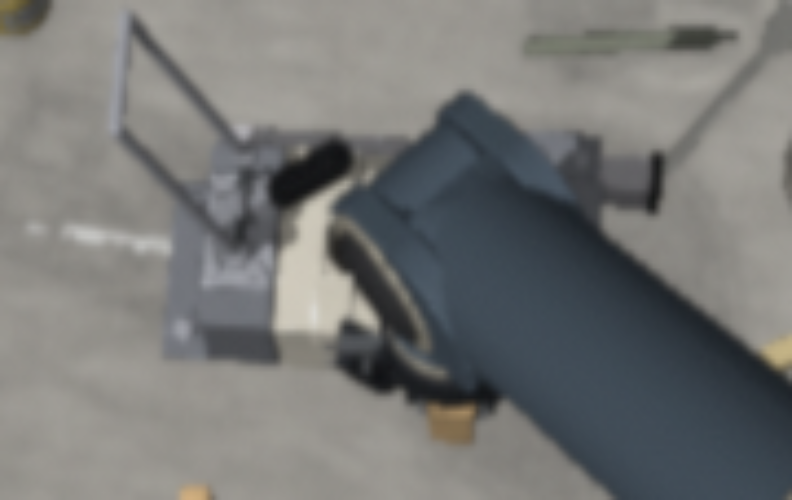

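```bash
python3 - <<'E'
from rig import *
from h import *
p=cw(-.066,-.0275)
move_l([*p,.0535],Rd(yc),feed=.05)
command_gripper(.044)
q=cw(-.135,-.0275)
move_l([*q,.0535],Rd(yc),feed=.15)
move_l([*q,.09],Rd(yc),feed=.15)
command_gripper(0)
R2=Rd(yc-np.pi/2)
q=cw(-.125,-.0275)
movep([*q,.06],R2)
s0=sense();print(s0["time_s"],toc(s0["position"]),s0["joint_pos"],s0["wrist_force"])
i,d=camera("top");cv2.imwrite("pics/t5.png",cv2.resize(i[140:240,220:400,::-1],None,fx=4.4,fy=5))
E
```

```text
13.3833 [-0.12502798 -0.02738389] [ 0.2764026   0.51545042 -0.49525627  2.08195473  0.40460064  0.63691697
 -0.52222719] [ 0.545382   -1.5598396  -0.57957974]
```

View pics/t5.png

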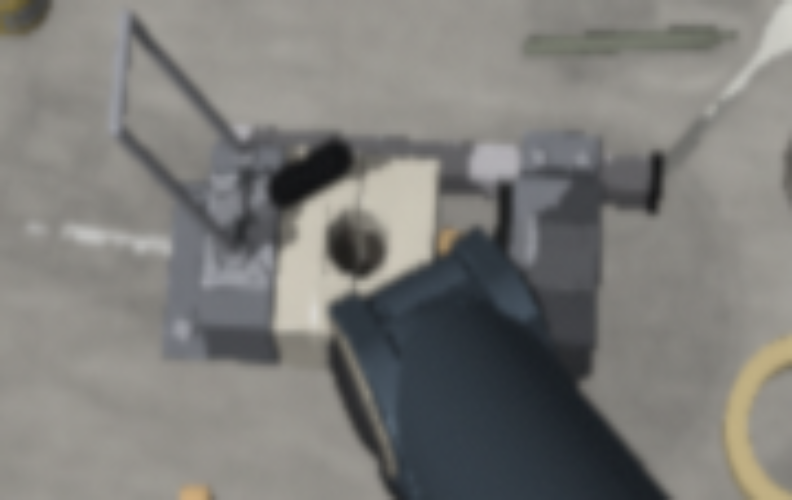

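```bash
python3 - <<'E'
from rig import *
from h import *
R2=Rd(yc-np.pi/2)
q=cw(-.053,-.027)
print(move_l([*q,.058],R2,feed=.05,until_force=10))
s0=sense();print(s0["time_s"],toc(s0["position"]),s0["wrist_force"])
q=cw(-.12,-.027)
move_l([*q,.058],R2,feed=.2)
movep([*cw(-.13,-.09),.3],R2)
s=sense();print(s["time_s"])
i,d=camera("top");cv2.imwrite("pics/t6.png",cv2.resize(i[140:240,220:400,::-1],None,fx=4.4,fy=5));np.save("t6.npy",d)
i,d=camera("scene");cv2.imwrite("pics/s6.png",cv2.resize(i[130:290,160:390,::-1],None,fx=3.4,fy=3.4));np.save("s6.npy",d)
i,d=camera("wrist");cv2.imwrite("pics/w6.png",i[:,:,::-1])
X,_,_=wristcloud(d,camera_params("wrist"),s);np.save("w6.npy",X)
E
```

```text
True
14.6833 [-0.05844328 -0.02713375] [-0.38681356  1.15423786  1.02036656]
16.1167
```

View pics/t6.png

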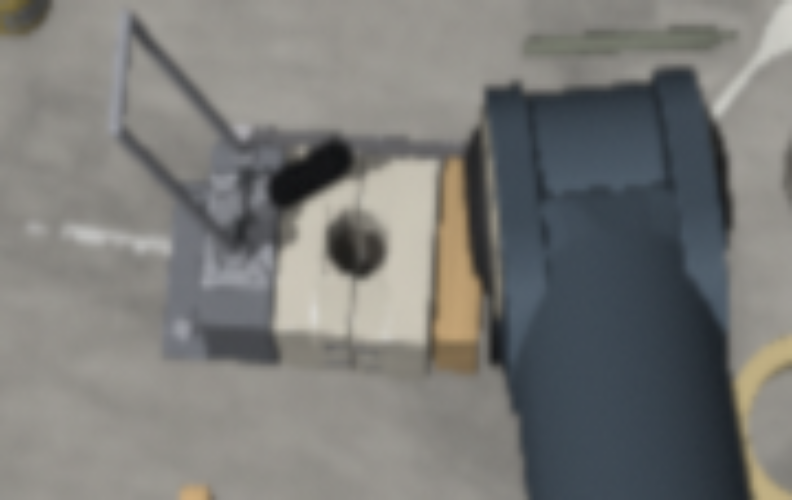

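View pics/s6.png

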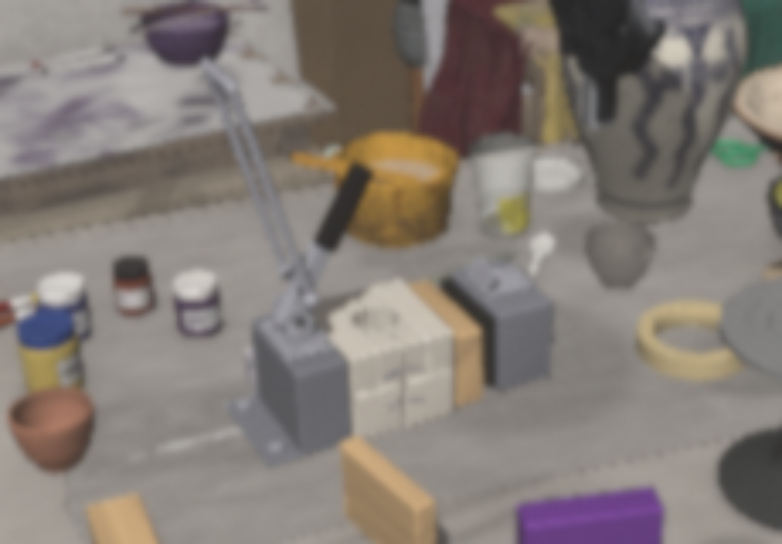

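View pics/w6.png

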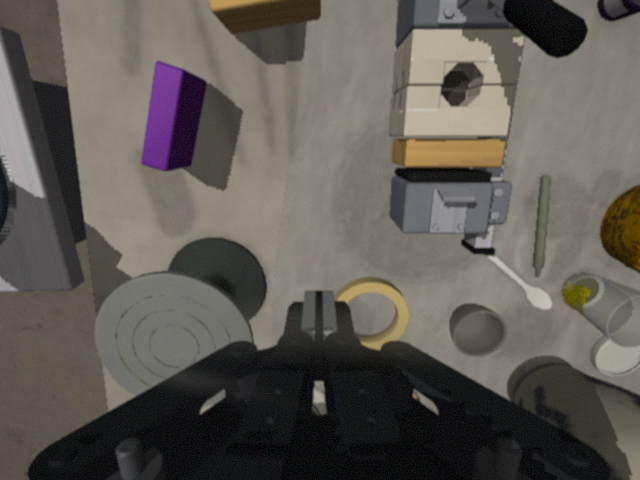

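```bash
python3 - <<'E'
from rig import *
from h import *
X=np.load("w6.npy");i=cv2.imread("pics/w6.png")
hsv=cv2.cvtColor(i,cv2.COLOR_BGR2HSV)
uu,vv=np.meshgrid(np.arange(640),np.arange(480))
b=(uu>385)&(uu<515)&(vv>130)&(vv<175)&(abs(X[...,2]-.07)<.005)&(hsv[...,1]>80)
r=cv2.minAreaRect((toc(X[b])*1000).astype(np.float32));print('board clamp',r)
m=(uu>385)&(uu<515)&(vv>30)&(vv<140)&(abs(X[...,2]-.079)<.005);r=cv2.minAreaRect((toc(X[m])*1000).astype(np.float32));print('mould',r)
# bail & handle from scene/top
P=camera_params("scene");S=cloud(np.load("s6.npy"),P)
P2=camera_params("top");T=cloud(np.load("t6.npy"),P2)
for nm,C in(('s',S),('t',T)):
    q=C.reshape(-1,3);c=toc(q)
    k=(abs(c[:,0])<.05)&(q[:,2]>.25)&(q[:,2]<.34)&(c[:,1]>.08)&(c[:,1]<.3)
    a=np.c_[c[k],q[k,2]]*1000;print(nm,len(a));
    if len(a):
        print(np.round(a[np.argsort(-a[:,2])][:25:2]).astype(int).tolist())
    k=(abs(c[:,0])<.03)&(q[:,2]>.14)&(q[:,2]<.23)&(c[:,1]>.0)&(c[:,1]<.09)
    a=np.c_[c[k],q[k,2]]*1000;print('handle',len(a),np.median(a,0) if len(a) else 0, a.min(0) if len(a) else 0,a.max(0) if len(a) else 0)
E
```

```text
board clamp ((6.863346099853516, -30.11288070678711), (35.04429626464844, 100.03058624267578), 89.8864517211914)
mould ((1.0939865112304688, 34.03615951538086), (87.6611099243164, 100.3020248413086), 89.88494873046875)
s 182
[[15, 144, 313], [24, 143, 313], [-20, 142, 312], [1, 141, 312], [-5, 141, 312], [5, 143, 312], [19, 140, 311], [12, 140, 311], [22, 144, 311], [-22, 143, 311], [0, 144, 311], [-6, 144, 311], [17, 146, 310]]
handle 261 [ -4.58468239  61.45375002 179.71322167] [-12.57131185  30.47677516 140.07384677] [  9.8061875   89.79554677 220.13308875]
t 180
[[25, 146, 316], [24, 139, 315], [7, 144, 315], [2, 146, 314], [12, 145, 314], [-18, 142, 314], [-2, 143, 314], [-9, 143, 314], [-25, 141, 313], [24, 142, 313], [8, 140, 313], [-20, 142, 313], [-20, 144, 313]]
handle 184 [ -3.44236696  57.84862525 194.73078574] [-10.19003352  31.13105707 145.38948762] [ 10.58065402  88.35507412 224.25713389]
```

```bash
python3 - <<'E'
from rig import *
from h import *
R2=Rd(yc-np.pi/2)
print(inverse_kinematics([*cw(0,.178),.315],R2))
move_l([*cw(-.13,-.09),.42],R2,feed=.25)
move_l([*cw(0,.178),.42],R2,feed=.25)
move_l([*cw(0,.178),.315],R2,feed=.2)
print(sense()["time_s"],sense()["wrist_force"])
i,d=camera("scene");cv2.imwrite("pics/s7.png",cv2.resize(i[90:290,130:390,::-1],None,fx=3,fy=3))
E
```

```text
[ 0.13160032  0.54206699 -0.81575816  1.43803116  0.39708331  1.33146821
 -0.7347607 ]
18.9167 [ 0.04986252 -0.63494205  0.7419805 ]
```

View pics/s7.png

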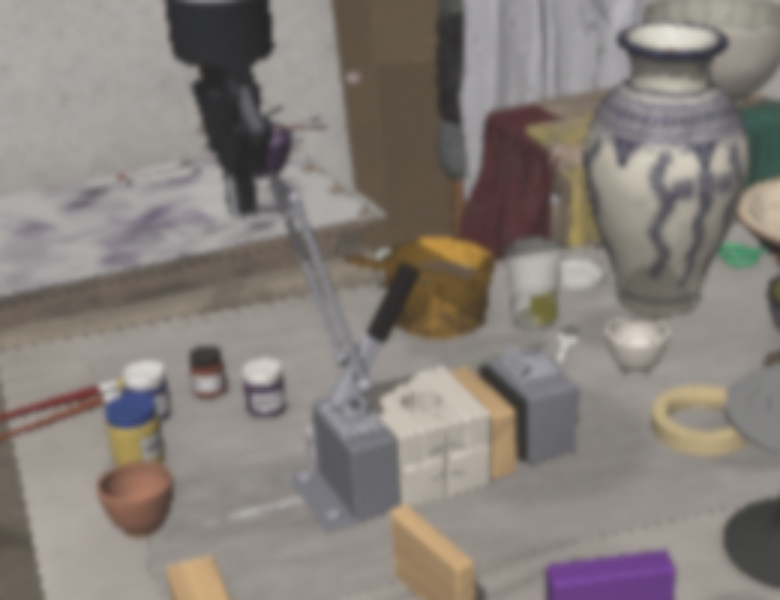

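```bash
python3 - <<'E'
from rig import *
from h import *
R2=Rd(yc-np.pi/2)
print(move_l([*cw(0,.075),.318],R2,feed=.12,until_force=12))
s=sense();print(s["time_s"],toc(s["position"]),s["wrist_force"])
sleep(.3)
i,d=camera("scene");cv2.imwrite("pics/s8.png",cv2.resize(i[90:290,130:390,::-1],None,fx=3,fy=3))
move_l([*cw(0,.075),.40],R2,feed=.3)
movep([*cw(-.17,.03),.40],R2)
s=sense();i,d=camera("wrist");cv2.imwrite("pics/w8.png",i[:,:,::-1])
X,_,_=wristcloud(d,camera_params("wrist"),s);np.save("w8.npy",X)
i,d=camera("top");cv2.imwrite("pics/t8.png",cv2.resize(i[140:240,220:400,::-1],None,fx=4.4,fy=5));np.save("t8.npy",d)
i,d=camera("scene");np.save("s8.npy",d)
print(s["time_s"])
E
```

```text
False
19.975 [-0.00025924  0.07615394] [-0.28961869 -0.48935533  0.83638805]
21.4833
```

View pics/s8.png

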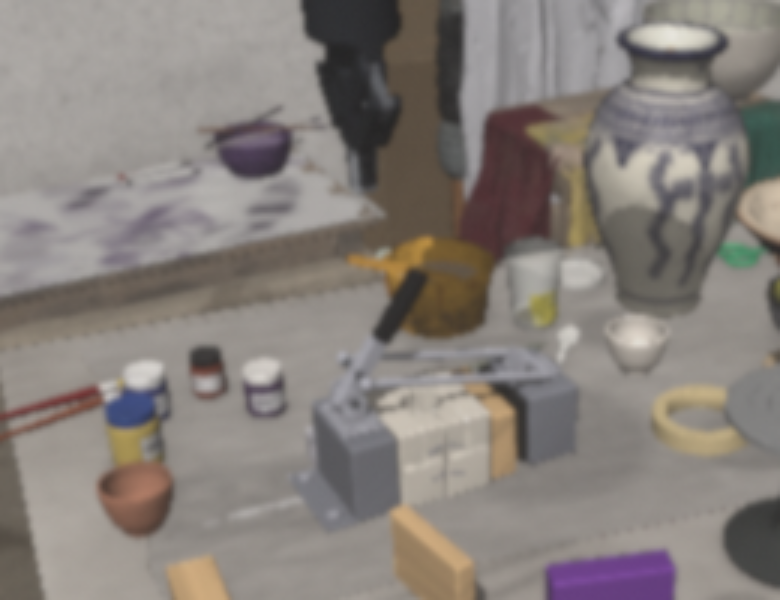

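View pics/t8.png

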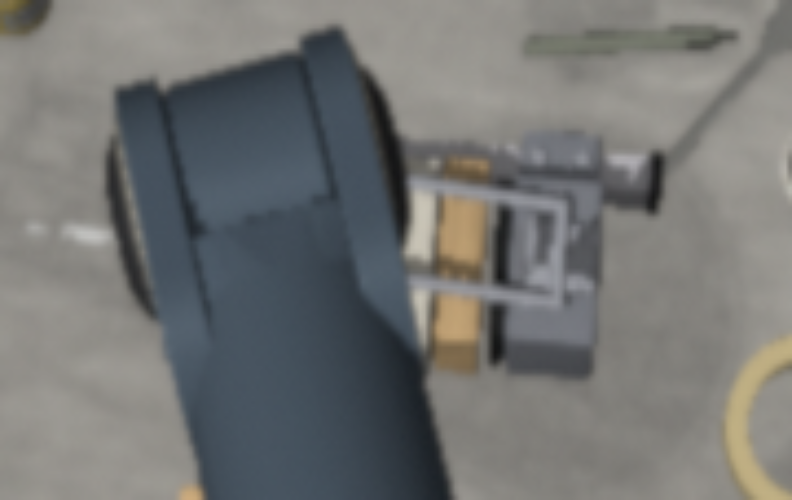

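View pics/w8.png

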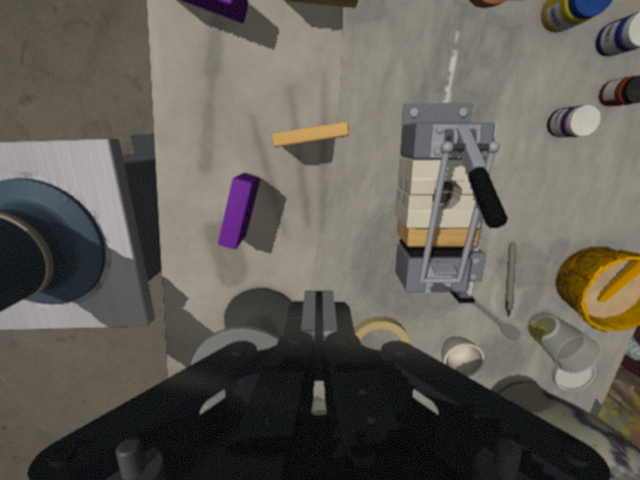

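```bash
python3 - <<'E'
from rig import *
from h import *
X=np.load("w8.npy");i=cv2.imread("pics/w8.png")
uu,vv=np.meshgrid(np.arange(640),np.arange(480))
m=(uu>455)&(uu<515)&(vv>160)&(vv<230)&(i.max(2)<60)&(X[...,2]>.13)
a=np.c_[toc(X[m]),X[m][:,2]]*1000;print(len(a),a.min(0),a.max(0),np.median(a,0))
f=cv2.fitLine(a.astype(np.float32),cv2.DIST_HUBER,0,.01,.01).ravel();print(f,'ang',np.arctan2(abs(f[2]),-abs(f[1])))
S=np.load("s8.npy");P=camera_params("scene");S=cloud(S,P);c=toc(S.reshape(-1,3));z=S.reshape(-1,3)[:,2]
k=(abs(c[:,0])<.03)&(z>.155)&(z<.24)&(c[:,1]>0)&(c[:,1]<.09)
a=np.c_[c[k],z[k]]*1000;print(len(a),np.median(a,0))
f=cv2.fitLine(a.astype(np.float32),cv2.DIST_HUBER,0,.01,.01).ravel();print(f,'ang',np.arctan2(abs(f[2]),-abs(f[1])))
R2=Rd(yc-np.pi/2)
for th in (2.2,1.57,.8,0):
    g=[*cw(0,.105+.105*np.cos(th)),.104+.105*np.sin(th)+.006];print(th,inverse_kinematics(g,R2))
# obstacle z near shut handle
T=cloud(np.load("top0.npy"),camera_params("top")).reshape(-1,3);c=toc(T)
k=(abs(c[:,0])<.07)&(c[:,1]>.16)&(c[:,1]<.29);print('max z under',T[k,2].max())
E
```

```text
1237 [-168.27895354   24.19154686  152.52396837] [  8.92840895 108.50707155 516.18746082] [ -2.95541281  50.28468028 189.95858091]
[ 1.2829105e-02 -6.0197836e-01  7.9840934e-01 -2.7130518e+00
  5.2553619e+01  1.8752472e+02] ang 2.2168348
208 [ -5.35532562  50.68558635 183.54841356]
[-1.3092568e-02 -6.1900109e-01  7.8528106e-01 -5.2607865e+00
  5.1796730e+01  1.8346405e+02] ang 2.2383342
2.2 [ 0.3931093   0.61385447 -0.86941604  1.66339501  0.5138982   1.10885766
 -0.65118152]
1.57 [ 0.3221258   0.63543478 -0.92966572  1.61023908  0.54186156  1.17401724
 -0.75833758]
0.8 [ 0.21416252  0.72161019 -0.96475847  1.58058486  0.62849849  1.17708844
 -0.91189322]
0 [ 0.12172255  0.80207861 -0.88822535  1.60742152  0.68829579  1.07177528
 -0.98956715]
max z under 0.05834531180940239
```

```bash
cat >> h.py <<'E'
R2=Rd(yc-np.pi/2)
def arc(th,r=.105): return [*cw(0,.105+r*np.cos(th)),.104+r*np.sin(th)+.006]
E
python3 - <<'E'
from rig import *
from h import *
command_gripper(.05,35)
a=arc(2.18)
movep([a[0],a[1],.31],R2)
move_l(a,R2,feed=.15)
i,d=camera("wrist");cv2.imwrite("pics/w9.png",i[:,:,::-1])
print(command_gripper(0,35))
s=sense();print(s["time_s"],s["finger_gap"],s["wrist_force"],s["position"],a)
i,d=camera("scene");cv2.imwrite("pics/s9.png",cv2.resize(i[90:290,130:390,::-1],None,fx=3,fy=3))
E
```

```text
False
24.2917 0.019050526279170754 [ 4.74280062 -0.04922828  2.54604174] [0.6311942  0.08560891 0.19722013] [np.float64(0.6295933514934248), np.float64(0.0854988458487503), np.float64(0.1961109145002443)]
```

View pics/s9.png

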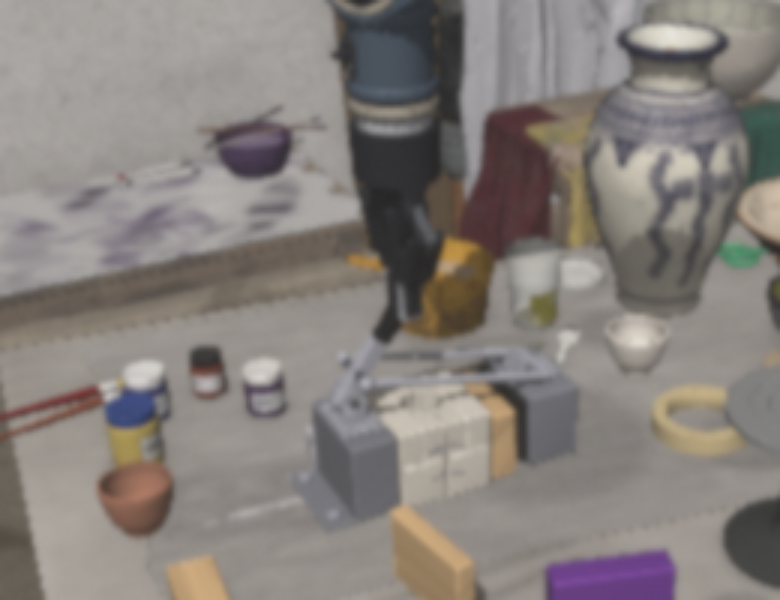

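View pics/w9.png

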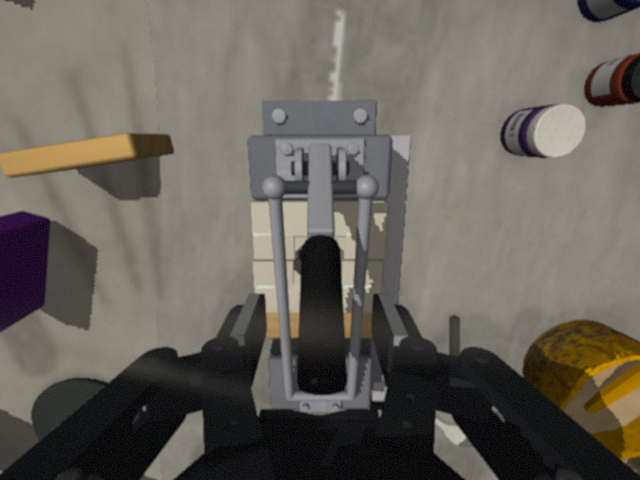

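```bash
python3 - <<'E'
from rig import *
from h import *
for th in np.arange(2.18-.29,1.1,-.29):
    a=arc(th);a[0]+=.0016
    move_l(a,R2,feed=.12)
    s=sense();print(round(th,2),s["time_s"],np.round(s["wrist_force"],1),round(s["finger_gap"],4))
    if np.linalg.norm(s["wrist_force"])>40: break
i,d=camera("scene");cv2.imwrite("pics/s10.png",cv2.resize(i[90:290,130:390,::-1],None,fx=3,fy=3))
i,d=camera("wrist");cv2.imwrite("pics/w10.png",i[:,:,::-1])
E
```

```text
1.89 24.7417 [ 3.  -0.9  1.5] 0.019
1.6 25.1417 [ 3.7 -0.7 -2.6] 0.0189
1.31 25.5417 [ 4.   1.1 -2. ] 0.0184
```

View pics/s10.png

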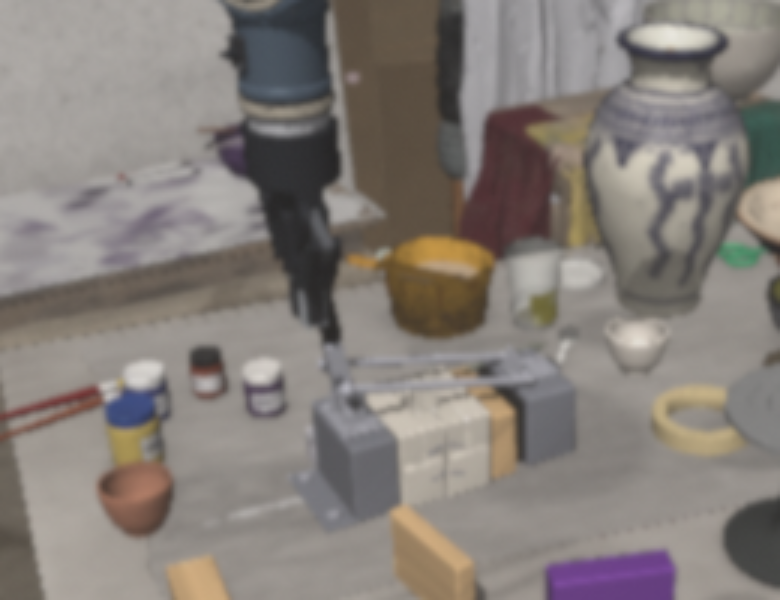

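```bash
python3 - <<'E'
from rig import *
import cv2,numpy as np
a,_=camera("scene");b,d=camera("top");np.save("t11.npy",d)
A=cv2.resize(a[185:255,235:335,::-1],(560,392),interpolation=cv2.INTER_CUBIC)
cv2.imwrite("pics/s11.png",A)
cv2.imwrite("pics/t11.png",cv2.resize(b[155:225,280:380,::-1],(700,490),interpolation=cv2.INTER_CUBIC))
E
```

```text
(no output)
```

View pics/s11.png

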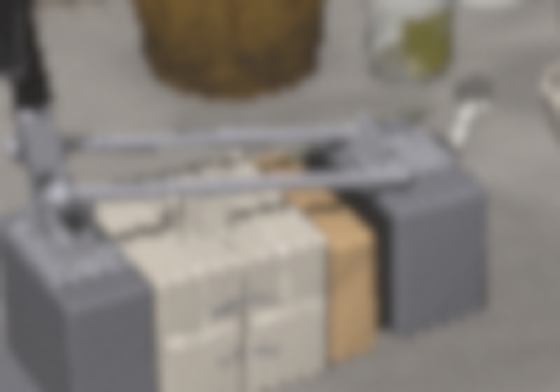

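View pics/t11.png

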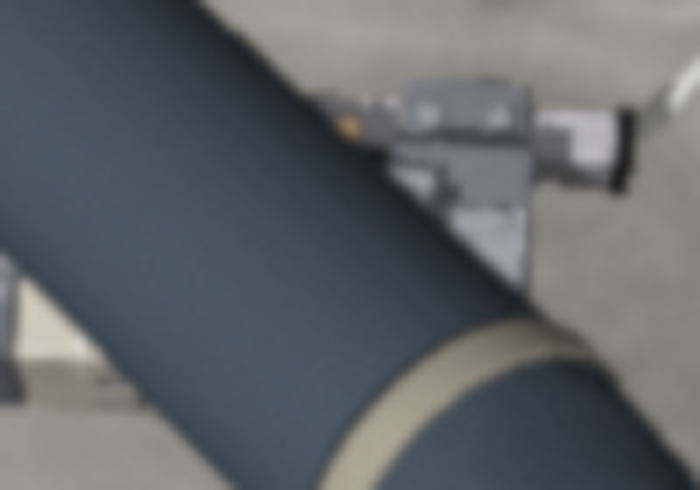

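View pics/w10.png

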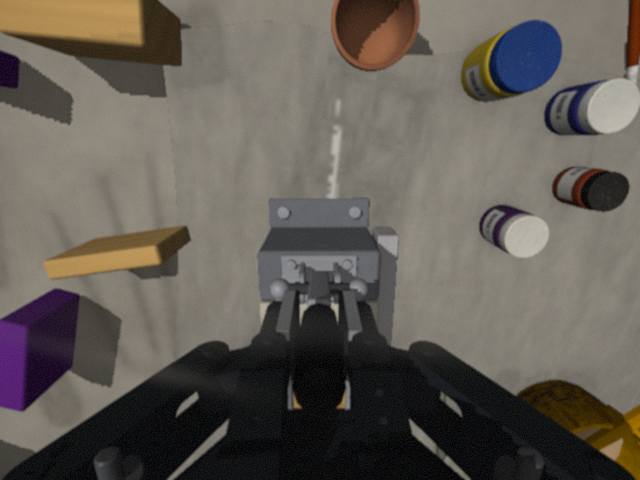

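```bash
python3 - <<'E'
from rig import *
from h import *
for th in (1.05,.8,.6):
    a=arc(th);a[0]+=.0016
    move_l(a,R2,feed=.12)
    s=sense();print(round(th,2),s["time_s"],np.round(s["wrist_force"],1),round(s["finger_gap"],4))
    if np.linalg.norm(s["wrist_force"])>40: break
a,_=camera("scene")
cv2.imwrite("pics/s12.png",cv2.resize(a[175:265,215:335,::-1],(800,600),interpolation=cv2.INTER_CUBIC))
E
```

```text
1.05 26.1167 [-1.1  0.   0.2] -0.0001
0.8 26.4833 [ 0.4  0.1 -0.1] -0.0
0.6 26.8083 [ 0.1 -0.9  0.4] 0.0001
```

View pics/s12.png

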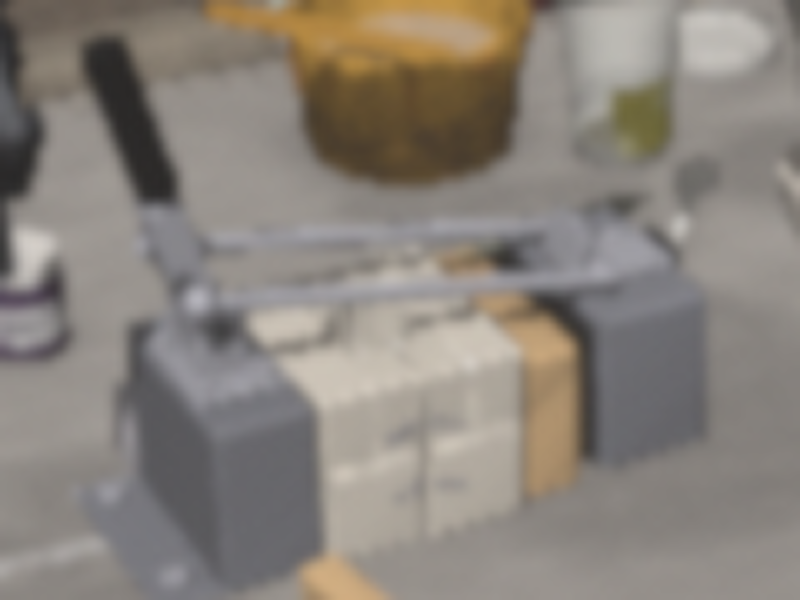

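```bash
cat >> h.py <<'E'
def push(th,r=.100,off=.010):
    y=.105+r*np.cos(th)-off*np.sin(th)-.011*np.sin(th)
    z=.104+r*np.sin(th)+off*np.cos(th)+.025
    return [*cw(0,y),z]
E
python3 - <<'E'
from rig import *
from h import *
p=sense()["position"]
move_l([p[0],p[1],.32],R2,feed=.3)
a=push(1.6)
move_l([a[0],a[1],.32],R2,feed=.3)
move_l(a,R2,feed=.2)
for th in (1.4,1.2,1.0,.8,.6):
    hit=move_l(push(th),R2,feed=.12,until_force=25)
    s=sense();print(round(th,2),hit,s["time_s"],np.round(s["wrist_force"],1))
    if hit: break
a,_=camera("scene")
cv2.imwrite("pics/s13.png",cv2.resize(a[175:265,215:335,::-1],(800,600),interpolation=cv2.INTER_CUBIC))
E
```

```text
1.4 False 28.95 [ 0.2 -0.5 -0.8]
1.2 False 29.275 [ 0.5 -0.1 -0.8]
1.0 False 29.6 [ 0.6 -1.2 -0.5]
0.8 False 29.925 [-0.1 -0.8  0.2]
0.6 False 30.25 [ 0.1 -1.2  0.5]
```

View pics/s13.png

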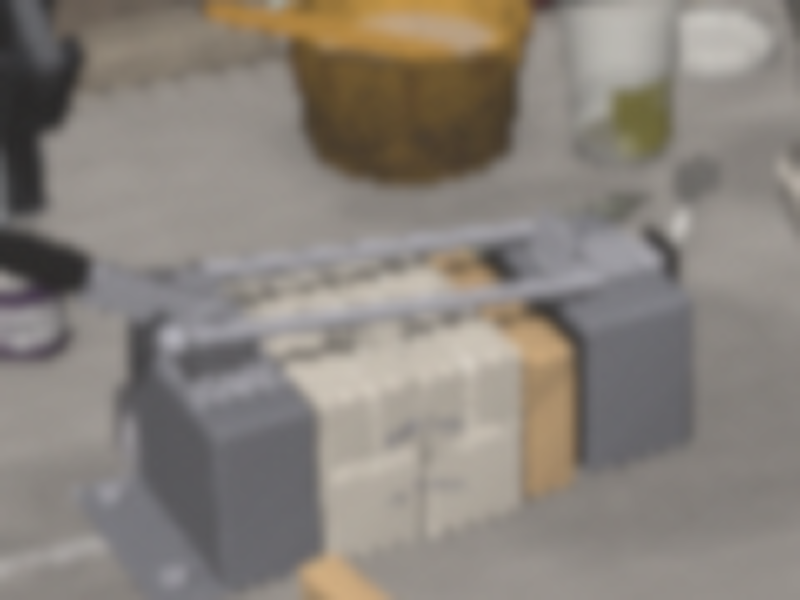

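```bash
python3 - <<'E'
from rig import *
from h import *
for th in (.45,.3,.15,0.02,-.06):
    hit=move_l(push(th),R2,feed=.1,until_force=22)
    s=sense();print(round(th,2),hit,s["time_s"],np.round(s["wrist_force"],1),s["position"][2],push(th)[2])
    if hit: break
a,_=camera("scene")
cv2.imwrite("pics/s14.png",cv2.resize(a[165:270,195:335,::-1],(800,600),interpolation=cv2.INTER_CUBIC))
E
```

```text
0.45 False 30.6083 [ 0.3  0.2 -0.4] 0.18075120147769813 0.1815010244346498
0.3 False 30.9167 [ 0.4 -0.   0.1] 0.1671227909596489 0.16810538555739
0.15 False 31.225 [ 0.3  0.2 -0.1] 0.15286508344526537 0.15383152402672035
0.02 False 31.5083 [0.7 0.5 0.9] 0.14025785187550846 0.1409978667359991
-0.06 False 31.7583 [-7.5 -7.9 25.5] 0.13845966114364847 0.13298560475140758
```

View pics/s14.png

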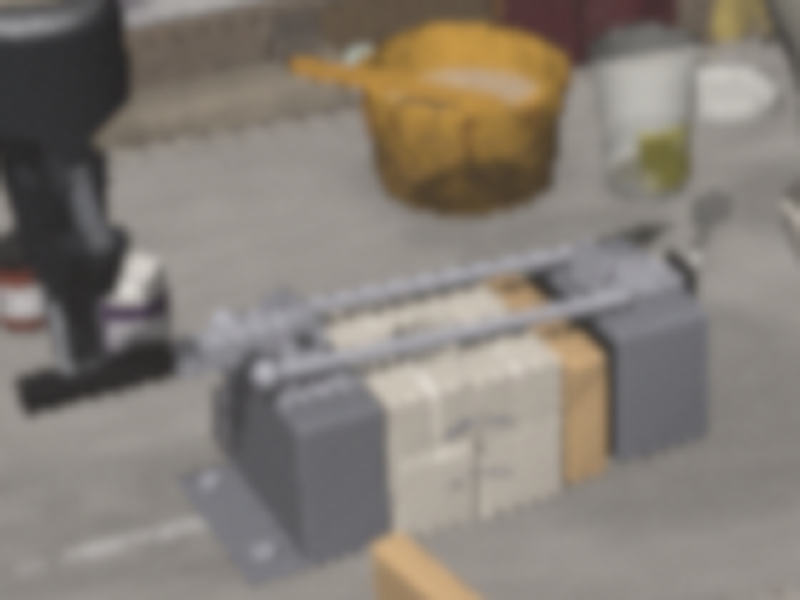

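```bash
python3 - <<'E'
from rig import *
from h import *
p=sense()["position"]
move_l([p[0],p[1],.33],R2,feed=.3)
movep([*cw(-.02,-.06-.08),.33],R2)
s=sense();i,d=camera("wrist");cv2.imwrite("pics/w15.png",i[:,:,::-1])
X,_,_=wristcloud(d,camera_params("wrist"),s);np.save("w15.npy",X)
movep([*cw(-.2,-.15),.35],R2)
b,_=camera("top");cv2.imwrite("pics/t15.png",cv2.resize(b[150:230,220:380,::-1],(800,400),interpolation=cv2.INTER_CUBIC))
a,_=camera("scene");cv2.imwrite("pics/s15.png",cv2.resize(a[165:270,195:335,::-1],(800,600),interpolation=cv2.INTER_CUBIC))
print(sense()["time_s"])
E
```

```text
34.825
```

View pics/w15.png

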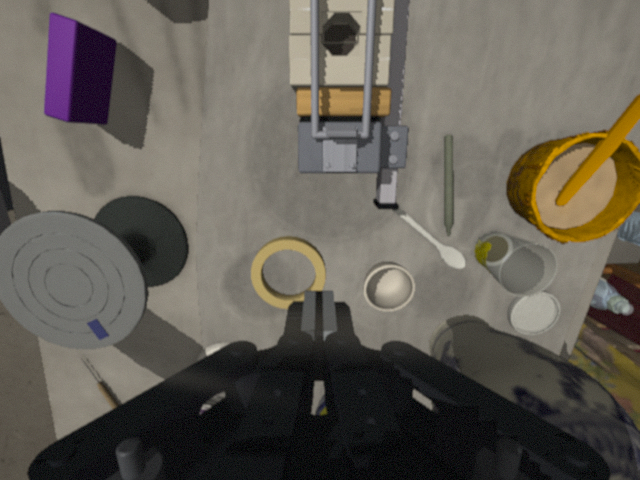

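View pics/t15.png

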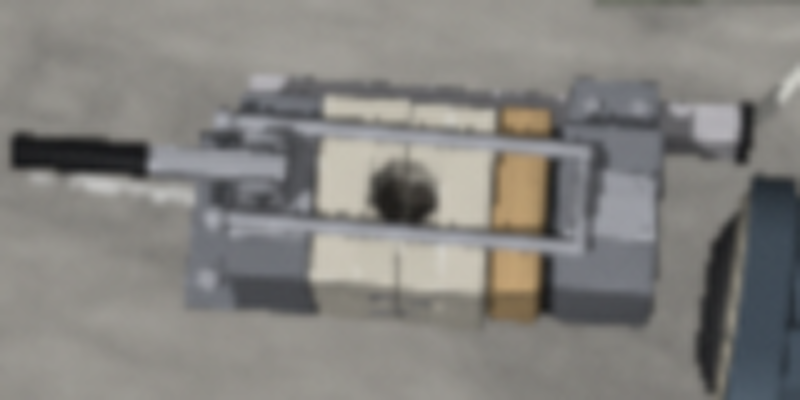

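View pics/s15.png

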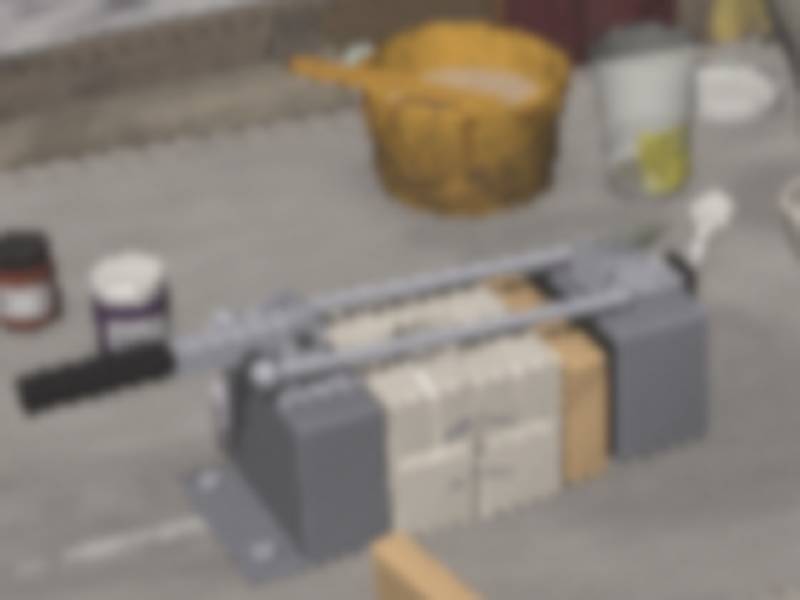

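```bash
python3 - <<'E'
from rig import *
from h import *
X=np.load("w15.npy");i=cv2.imread("pics/w15.png")
cv2.imwrite("pics/c15.png",cv2.resize(i[75:185,280:420],(800,600),interpolation=cv2.INTER_CUBIC))
for u in (325,342,358):
    print(u,[(v,np.round(np.r_[toc(X[v,u]),X[v,u,2]]*1000).astype(int).tolist()) for v in range(122,142,2)])
hsv=cv2.cvtColor(i,cv2.COLOR_BGR2HSV);uu,vv=np.meshgrid(np.arange(640),np.arange(480))
b=(uu>285)&(uu<400)&(vv>80)&(vv<125)&(abs(X[...,2]-.07)<.005)&(hsv[...,1]>80)
print('board',cv2.minAreaRect((toc(X[b])*1000).astype(np.float32)))
_,d=camera("top");T=cloud(d,camera_params("top")).reshape(-1,3);c=toc(T)
k=(abs(c[:,0])<.012)&(c[:,1]>.165)&(c[:,1]<.23)&(T[:,2]>.08);print('handle',k.sum(),np.polyfit(c[k,1],T[k,2],1),np.median(T[k,2]))
# other objects: depth change vs start
d0=np.load("top0.npy");D=(abs(d-d0)>.012)&(d>0)&(d0>0)
n,l,st,ce=cv2.connectedComponentsWithStats(cv2.morphologyEx(D.astype(np.uint8),cv2.MORPH_OPEN,np.ones((3,3))))
print(st[1:].tolist())
E
```

```text
325 [(122, [-13, -44, 75]), (124, [-13, -46, 76]), (126, [-13, -48, 80]), (128, [-13, -50, 81]), (130, [-13, -52, 81]), (132, [-13, -54, 89]), (134, [-13, -56, 89]), (136, [-13, -58, 90]), (138, [-13, -60, 88]), (140, [-13, -62, 79])]
342 [(122, [5, -44, 75]), (124, [5, -46, 82]), (126, [4, -48, 89]), (128, [4, -51, 95]), (130, [4, -52, 99]), (132, [4, -54, 102]), (134, [4, -56, 103]), (136, [5, -58, 87]), (138, [5, -60, 87]), (140, [5, -62, 80])]
358 [(122, [22, -44, 75]), (124, [22, -46, 76]), (126, [22, -48, 77]), (128, [22, -50, 77]), (130, [22, -52, 78]), (132, [21, -54, 90]), (134, [21, -56, 90]), (136, [21, -58, 89]), (138, [21, -60, 87]), (140, [22, -62, 77])]
board ((6.363162994384766, -25.58340072631836), (99.69839477539062, 32.581764221191406), 0.08880075067281723)
handle 198 [0.01452192 0.10868283] 0.11173808604487645
[[222, 142, 79, 54, 987], [335, 165, 4, 4, 16], [352, 167, 5, 5, 21], [263, 171, 9, 5, 35], [318, 171, 20, 43, 602], [351, 176, 7, 38, 167], [296, 184, 344, 296, 27574], [339, 186, 3, 3, 9], [339, 190, 3, 4, 12], [280, 193, 3, 3, 9], [288, 194, 4, 3, 12], [295, 195, 6, 3, 18], [311, 196, 3, 3, 9], [222, 233, 18, 42, 577], [608, 393, 32, 21, 526], [280, 433, 11, 19, 106]]
```

View pics/c15.png

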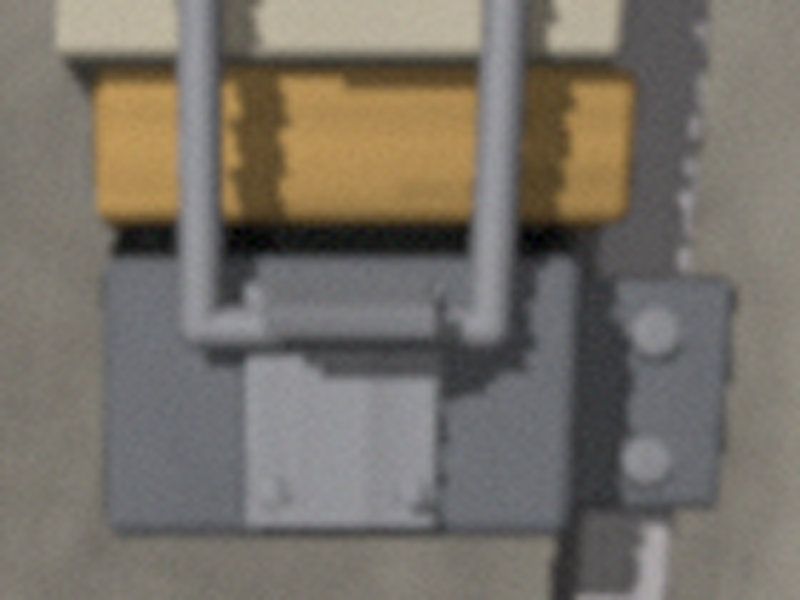

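```bash
python3 -c "
from rig import *
s=sense();print(s['time_s'],s['wrist_force']);finish_job()"
```

```text
34.875 [ 0.32503461 -0.61930673  0.01859404]
the job is handed in; nothing more can be done
```

The mould is packed and clamped, and I handed the job in at 34.9 s of the 72 s allowed. No verdict was reported.

I chose the middle board, which measured about 28 mm thick. I slid it into the space and pushed it back until it met the rail, with the lever still open. I then tipped the bail over the hook and pushed the lever shut until it met its stop.

**Last checks**
- **Board:** its centre measures x of about 5–6 mm and y of about -26 mm in clamp coordinates, so it is home against the rail.
- **Cross-bar:** it lies behind the hook. Its centre is at z of about 86 mm and about 2 mm from the tip in y.
- **Lever:** the handle is level (slope 0.015 rad), and the jaw was visibly drawn in.
- **Surroundings:** the top-camera depth comparison showed no change at the two spare boards or the terracotta cup. The arm hid part of the right-hand side in that view. The tape and pale cup were only seen by eye in the last wrist picture. The wooden rib was not checked at the end.
- **Robot:** the arm is clear of everything, with wrist force near zero.

**What went wrong or was not measured**
- My first grip on the handle slipped off at about 1.2 rad. I finished by pushing the handle over with closed fingers, and nothing was disturbed.
- The force pressing the mould halves together could not be measured. I infer it from the lever staying shut with the jaw drawn in.

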